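Lock the bar twister's spindle at home with its bayonet pin

ROBOT

A 6-joint arm with a two-finger parallel gripper is mounted at the origin on the work surface. World frame = base frame: x ahead of the robot, y to its left, z up, the work surface at z = 0. Lengths are in mm, angles in rad, forces in N, time in s.
With the tool pointing down it reaches from about 350 to 875 mm from the base axis. Payload 4.2 kg.
Tool frame: the origin (TCP) lies at the very end of the fingers, on their centre line; the grasp point (between the pads) lies arm.grip_depth behind it (arm.grip_depth is the distance from the TCP to the grasp point, in mm); z points along the fingers, y is the direction in which the jaws open and shut (so a half turn about z gives the same grasp; the last joint's range is limited). The gripper opens to 85 mm and grips with 20 to 120 N. Pads are 22 mm wide; open, the fingers measure 114 mm over their backs; the gripper's body (76 mm by 85 mm) begins 54 mm behind the grasp point. The pads swing forward as they close: fully open they stand 13 mm farther back than shut.
Start: joints at [1.582, 0.385, 0.008, 0, -1.194, -0.259], TCP at [153.263, 605.896, 231.312] pointing down, gripper open.
Joint ranges: [-3.14, 3.14], [-1.21, 2.06], [-1.07, 1.41], [-3.16, 2.05], [-2.99, -0.16], [-3.1, 3.1]. Speed limits (rad/s): [2.79, 2.79, 3.14, 3.14, 3.14, 3.14].

INTERFACE

Orientations are given as a unit quaternion [x, y, z, w].
In Python, from bench import arm, optics, workorder gives the robot as it stands. The module is installed in compiled form; this text tells all that it offers.
- The arm moves only by the tool play_rows, never from a script. Its arguments are lists of equal length, an entry for each row: "travel": the shift along the tool's x, y, z in m, a list of three; "rotation": the turn, a rotation vector about the tool's x, y, z in rad, a list of three; "grip": the opening, from 0 (shut) to 1 (fully open). In form: {"travel": [[x, y, z], ...], "rotation": [[rx, ry, rz], ...], "grip": [grip, ...]}. A call has 1 to 12 rows; each row shifts and turns the commanded pose from where the row before left it, along the tool's axes as they then stand; what a row does not reach is not made up. A row lasts 1/12 s, in which the tool goes at most 41.7 mm and 7.16 degrees, less where a joint would pass 70% of its speed; a pose out of reach is approached as far as the arm can. A call is refused whole if a number of a shift passes 0.0417 or a number of a turn 0.125, either way. A call with a gripper value outside its range is refused whole. The fingers move at their own pace and stop on an object; the grip force is fixed at half the most. Time passes only in rows, so rows that do not move let the fingers close. It gives the time, the measured TCP pose, the force and the opening at its end, in the units of the state.
- arm.read_state(): the state, without advancing time (a new reading comes with each control period).
- optics.get_image(name): name is "scene" or "top"; returns a dict with "image" (480x640x3 uint8, blue, green, red), "depth" (480x640 float32, mm along the optical axis (not along the pixel's ray), 0 where there is no reading), "camera_matrix" (3x3 intrinsics, pixels), "R" (3x3) and "t" (3): a world point X has camera coordinates R X + t. Camera axes: x right, y down, z forward; pixel columns grow to the right and rows downward; lengths in mm; the calibration is good to about 2 mm. A picture is of the moment at which its call begins.
- workorder.job_done(): hands the job in, once; it reports no verdict.
The state is a dict: "clock": time; "joints": joint angles; "joint_vel": joint speeds; "joint_efforts": joint torques, N m; "position": TCP position; "ee_rot": TCP orientation; "contact_force": force on the tool from outside, world axes, zero at the start; "wrist_torque": the same for the moment, N m; "gripper_width": finger opening in mm.
Only numpy, scipy, OpenCV 4.12 (cv2) and the standard library are available. Lean on these libraries where they do the work, as an engineer would, in place of code of your own. Each camera call takes 0.05 s, during which the arm holds its last target. There are 200 camera calls.

TASK

Get the bar twister ready for its next bar: crank the spindle round until the cross-hole in its collar lines up with the inclined pin guide, then take the red-handled lock pin out of the punch block and push it fully home through the guide into the collar. Lock it with a quarter-turn clockwise and let go, leaving the punches and everything else on the bench where they are.

Things in the scene. Friction and masses are not known exactly. Their poses are not given: they have to be found in the camera images.
- spindle (a joint): Turning angle (rad) of the bar twister's spindle. 0 = home: the collar's cross-hole is exactly under the pin guide. It grows as the collar's top turns away from the robot; it starts between 0.7 and 1.9, so the crank comes back over the top towards the robot. Stops at -0.9 and 2.4. Balanced, stays where left, turns with 0.25 N m (2 to 3 N at the handle). Set it within about 0.08.
- spindle_axis (a point): Fixed point of the green bar twister on its spindle's axis, mid-collar, 155 mm above the bench. z is up, y runs along the spindle towards the crank, x is level and square to it, away from the robot. A turn that increases the joint is right-handed about this y. The whole machine stands at a varying place and yaw.
- cross_hole (a point): Mouth of the cross-hole in the rim of the spindle's steel collar (100 mm diameter, 30 mm wide, between two green bearing cheeks): a radial hole 19 mm wide, 26 mm deep, ringed in brass. Turns with the spindle; at home it is 42 mm straight down the bore from guide_mouth. The pin's tapered nose finds it when nearly lined up and then centres it.
- crank_grip (a point): Middle of the crank's wooden handle: a round grip 28 mm thick, 97 mm long, along this point's y (parallel to the spindle), free to spin on its bolt, 120 mm from the spindle's axis, 153 mm along y from spindle_axis. The black arm is 50 mm nearer the machine. At home the arm leans 65 degrees from upright towards the robot; it starts within 45 degrees of upright. Turns with the spindle.
- guide_mouth (a point): Centre of the outer face of the square steel pin guide (54 x 54 mm) fixed over the collar, 92 mm from the spindle's axis. z points out along the bore, leaning 35 degrees from vertical towards the robot; y is along the spindle and along the mouth's slot for the pin's lugs (38 mm long, 14 mm wide, yellow marks at its ends, 20 mm opening in its middle, through an 8 mm lip); x square to both.
- guide_seat (a point): Point on the bore's axis 19 mm inside guide_mouth, same axes: floor of the 11 mm high cavity under the lip, where the pin's lugs come to rest and then turn a quarter-turn clockwise (seen from outside, looking down the bore) against stops; they cannot turn the other way. Below it an 18 mm round bore 20 mm long, a 3 mm gap, then the collar.
- lock_pin: Steel lock pin, 116 mm long, about 0.24 kg, upright in one of the punch block's three holes, resting on its lugs, its nose 47 mm down. Origin at the nose, z towards its handle, x along lugs and handle. Nose tapers from 9 to 16 mm over 14 mm, shaft 16 mm. Home in the guide: nose 66 mm inside guide_mouth, x along the guide's y; locked: x along the guide's x. Same after a half turn.
- pin_handle (a point): Middle of the lock pin's red flat handle, 97 mm from its nose: 64 mm long (x), 14 mm thick (y), 38 mm high (z, from 78 to 116 mm above the nose). Same axes as the pin. Grip it across its 14 mm.
- pin_lugs (a point): Middle of the lock pin's two lugs, one steel bar through the shaft, 51 mm from its nose: 34 mm long (x), 9 mm wide (y), 8 mm high (z, from 47 to 55 mm above the nose). Same axes as the pin.
- block: Dark wooden punch block fixed to the bench, 240 mm (x) by 70 mm (y) by 60 mm high, origin under its centre; three holes 18.5 mm wide, 52 mm deep, in a row along its x axis, 75 mm apart, the middle one at its centre. Holds the lock pin, a punch and a chisel. Nothing to do with it but take the pin out upwards.
- punch: Bystander: dark steel punch 130 mm long, 21 mm across its head, standing in the punch block (78 mm stand above it); origin at its foot.
- chisel: Bystander: cold chisel with a blue grip, 138 mm long, 23 mm across, standing in the punch block (86 mm stand above it); origin at its foot.
- hammer: Bystander: cross-peen hammer lying on the bench, wooden handle, 300 mm long, 28 mm high; origin under the middle of its handle.
- tongs: Bystander: forge tongs lying on the bench, 330 mm long, 16 mm high; origin under their middle.
- wire_brush: Bystander: wire brush with wooden back lying bristles down, 270 mm long, 39 mm high; origin under its middle.
- twisted_bar: Bystander: finished twisted square bar, 320 mm long, 13 mm thick, lying in front of the machine; origin under its middle.
Things that resemble listed ones, but are neither listed nor needed, are in the scene too. What is meant by the lock_pin is not black or blue, and is the smaller of those in its own colour.

How it is judged (in metres and radians):
On the way, in this order (a step that is already met when the one before it is completed fails the run):
1. the spindle has been cranked to its home position, the cross-hole under the guide (within 0.1 rad) (value of joint spindle between -0.1 and 0.1 rad), for 0.2 s.
2. the lock pin is pushed home through the guide into the collar (z of lock_pin in the frame of guide_mouth below -0.06 m and distance between lock_pin and guide_mouth below 0.072 m and angle between the z axis of lock_pin and the z axis of guide_mouth, either way round below 0.12 rad), for 0.1 s.
At the end, for the whole second after the job is handed in: The lock pin stands in the guide with its nose at least 60 mm inside the mouth and its axis within 0.12 rad of the bore's, its handle turned across the slot (within 0.4 rad of the full quarter-turn), the spindle within 0.08 rad of home, the pin released and at rest (all of step 2 and angle between the x axis of lock_pin and the x axis of guide_mouth, either way round below 0.4 rad and value of joint spindle between -0.08 and 0.08 rad and linear speed of lock_pin below 0.02 m/s); the robot touches nothing.
It fails at once if a punch or chisel in the block is pulled out or shifted by more than 20 mm (distance of any of punch, chisel from where it was at the start of the episode above 0.02 m).
It fails at once if a tool or bar lying on the bench is shifted by more than 30 mm (distance of any of hammer, tongs, wire_brush, twisted_bar from where it was at the start of the episode above 0.03 m).
It also fails if it takes over 64 s, if anything falls off the work surface, if the arm or the gripper's body presses on something with over 40 N, if the wrist force passes 120 N, or if a joint passes its speed limit or range.

## Working session

There is one attempt and no reset: what is moved stays moved. The work goes in short steps, Python scripts to look and compute and a tool call to move; the robot and the scene stay as the last step left them, time stands still between calls to the robot, and variables do not carry over. Pictures are saved under pics/ and viewed, about 8 in all and at most 12, crops included, and the job is handed in when it is done.

Besides the shell and the picture viewer there is one more tool, called after "Emit:" by a JSON object that holds its "name" and its "arguments", one argument or row to a line. play_rows: Moves the arm, as the interface text tells. Its arguments: {"type":"object","properties":{"travel":{"type":"array","items":{"type":"array","items":{"type":"number"}}},"rotation":{"type":"array","items":{"type":"array","items":{"type":"number"}}},"grip":{"type":"array","items":{"type":"number"}}},"required":["travel","rotation","grip"]}

```bash
mkdir -p pics
cat > h.py <<'E'
import numpy as np, cv2
from scipy.spatial.transform import Rotation as Ro
from bench import arm, optics, workorder
def snap(n,save=None):
    d=optics.get_image(n)
    if save: cv2.imwrite('pics/'+save,d['image'])
    np.savez('%s.npz'%n,**d)
    return d
def load(n): return dict(np.load('%s.npz'%n))
def pts(d):
    K=np.array(d['camera_matrix']);z=d['depth'].astype(float)
    v,u=np.mgrid[:480,:640]
    c=np.stack([(u-K[0,2])/K[0,0]*z,(v-K[1,2])/K[1,1]*z,z],-1)
    return (c-np.array(d['t']).ravel())@np.array(d['R'])   # R^T(c-t)
def proj(d,X):
    c=np.array(d['R'])@np.array(X,float)+np.array(d['t']).ravel();p=np.array(d['camera_matrix'])@c
    return p[:2]/p[2]
E
python3 - <<'E'
from h import *
for n in('scene','top'):
    d=snap(n,n+'0.png'); print(n,np.array(d['camera_matrix']).tolist(),(-np.array(d['R']).T@np.array(d['t']).ravel()).round(0), np.array(d['R']).round(2).tolist(), (d['depth']>0).mean())
s=arm.read_state();print(s,arm.grip_depth)
E
```

```text
scene [[529.1355919035161, 0.0, 318.7380105160922], [0.0, 529.1355919035161, 239.1581614673282], [0.0, 0.0, 1.0]] [1372.  610.  889.] [[-0.56, 0.83, -0.01], [0.48, 0.32, -0.82], [-0.68, -0.46, -0.57]] 0.9803483072916667
top [[560.4429882089614, 0.0, 314.0050034864604], [0.0, 560.4429882089614, 242.73681089568262], [0.0, 0.0, 1.0]] [ 376.   35. 1505.] [[-0.01, -1.0, -0.02], [-0.99, 0.02, -0.1], [0.1, 0.01, -0.99]] 0.99599609375
{'clock': 0.1, 'joints': array([ 1.58160140e+00,  3.85469631e-01,  6.78825951e-03, -4.11448276e-04,
       -1.19399541e+00, -2.58607807e-01]), 'joint_vel': array([-0.00070165, -0.00111304,  0.00227125,  0.0013064 ,  0.00132728,
        0.0011483 ]), 'joint_efforts': array([-2.18160121e-04, -3.93318307e+01,  1.88928777e+01,  4.19793874e+00,
       -2.60389104e-03,  3.31567648e-06]), 'position': array([153.15353099, 605.42194914, 230.35060275]), 'ee_rot': array([ 9.92324203e-01, -1.23659834e-01, -6.32162875e-05,  9.57390698e-04]), 'contact_force': array([ 0.42931077, -0.63090711,  0.75290374]), 'wrist_torque': array([-0.0229499 , -0.05577782,  0.03357713]), 'gripper_width': 85.4805099122278} 18.700000000000003
```

View pics/scene0.png

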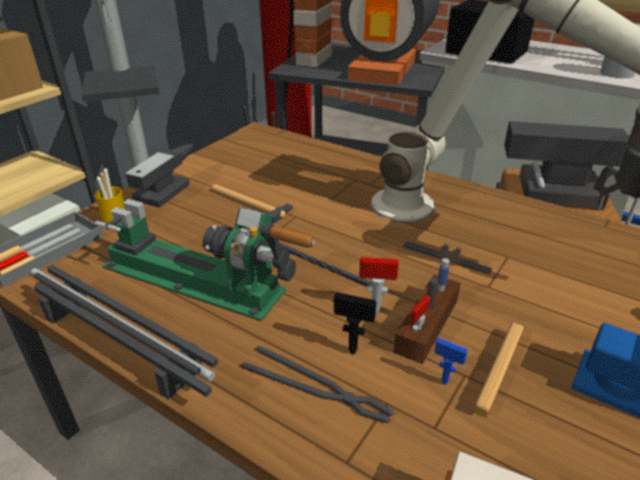

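View pics/top0.png

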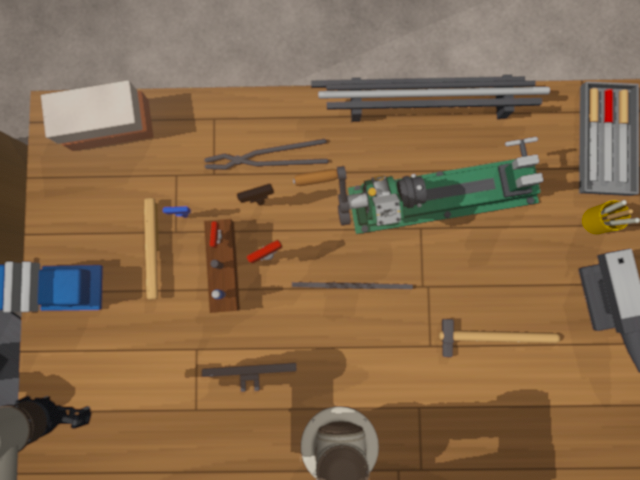

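The scene view shows the green twister (230,250) with its wooden crank grip at (293,236). The block is at (430,320), with a small red pin at (420,312) and a bigger red decoy at (378,268). In the top view the grip is at (316,178), the guide face at (388,208), the block at (222,265) and the pin handle at (213,234).

```bash
cat > m.py <<'E'
from h import *
T=load('top');S=load('scene')
out=[]
for d,(x0,x1,y0,y1) in((T,(190,420,150,320)),(S,(200,480,190,370))):
    out.append(cv2.resize(d['image'][y0:y1,x0:x1],(800,int(800*(y1-y0)/(x1-x0))),interpolation=cv2.INTER_CUBIC)[:592])
cv2.imwrite('pics/c_top.png',out[0]);cv2.imwrite('pics/c_scene.png',out[1])
for n,d in(('top',T),('scene',S)):
    P=pts(d);hsv=cv2.cvtColor(d['image'],cv2.COLOR_BGR2HSV);h,s,v=cv2.split(hsv)
    box=(P[...,0]>250)&(P[...,0]<800)&(P[...,1]>-600)&(P[...,1]<450)
    def rep(name,m,minA=20):
        k,l,st,c=cv2.connectedComponentsWithStats((m&box).astype(np.uint8))
        for i in range(1,k):
            if st[i,4]<minA: continue
            q=P[l==i];q2=q[:,:2]-np.median(q[:,:2],0);w,V=np.linalg.eigh(np.cov(q2.T))
            print(n,name,'px',c[i].round(),st[i,4],'med',np.median(q,0).round(1),'zmax',np.percentile(q[:,2],95).round(1),'ax',V[:,1].round(3),'len',(np.ptp(q2@V[:,1])).round(0),(np.ptp(q2@V[:,0])).round(0))
    rep('red',((h<6)|(h>174))&(s>180)&(v>90)&(P[...,2]>30))
    rep('green',(h>60)&(h<90)&(s>90)&(P[...,2]<60),100)
    rep('wood',(h>8)&(h<22)&(s>100)&(P[...,2]>120))
    rep('blk',(P[...,2]>52)&(P[...,2]<66)&(P[...,1]>150)&(P[...,0]<660),60)
    rep('yel',(h>20)&(h<34)&(s>130)&(P[...,2]>120),3)
    rep('hi',(P[...,2]>195),20)
E
python3 m.py
```

```text
top red px [213. 234.] 131 med [544.  305.8 126.8] zmax 131.8 ax [-0.998  0.063] len 60.0 28.0
top red px [263. 251.] 258 med [495.8 177.3 160.5] zmax 165.2 ax [-0.465  0.885] len 84.0 18.0
top green px [463. 174.] 600 med [ 702.4 -335.5   56.1] zmax 59.6 ax [-0.22   0.976] len 252.0 55.0
top green px [467. 207.] 1598 med [ 620.3 -353.    14.7] zmax 59.4 ax [-0.161  0.987] len 456.0 49.0
top wood px [316. 177.] 518 med [650.3  47.3 273.9] zmax 279.2 ax [-0.151  0.989] len 97.0 29.0
top wood px [346. 184.] 31 med [638.3 -19.8 232.8] zmax 277.7 ax [-0.997 -0.077] len 36.0 7.0
top wood px [379. 177.] 35 med [ 670.1 -103.8  177.2] zmax 192.5 ax [-0.169  0.986] len 29.0 13.0
top wood px [256. 193.] 356 med [641.  195.2 159.7] zmax 165.6 ax [0.222 0.975] len 260.0 252.0
top wood px [372. 192.] 38 med [625.  -81.9 220.5] zmax 225.1 ax [0.503 0.864] len 17.0 16.0
top wood px [280. 245.] 20 med [511.6 137.5 136. ] zmax 163.1 ax [-0.995  0.102] len 20.0 10.0
top blk px [221. 267.] 2070 med [460.  295.4  58.8] zmax 63.8 ax [-0.999 -0.054] len 241.0 73.0
top yel px [371. 192.] 45 med [626.8 -79.
[... 911 characters left out ...]
 [0.012 1.   ] len 39.0 12.0
scene wood px [236. 248.] 49 med [ 666.8 -101.7  183. ] zmax 192.8 ax [0.115 0.993] len 26.0 20.0
scene wood px [334. 303.] 36 med [664.  161.5 143.8] zmax 162.3 ax [-0.944 -0.329] len 17.0 7.0
scene blk px [428. 315.] 1542 med [507.8 315.8  58.9] zmax 62.0 ax [-1.     0.008] len 247.0 84.0
scene blk px [447. 366.] 71 med [615.7 408.6  55.2] zmax 63.9 ax [-0.107  0.994] len 34.0 15.0
scene yel px [256. 232.] 9 med [624.7 -74.7 210.8] zmax 217.7 ax [-0.861 -0.509] len 22.0 4.0
scene yel px [253. 235.] 6 med [632.6 -78.  206. ] zmax 213.5 ax [-0.993 -0.115] len 11.0 6.0
scene hi px [266. 231.] 1817 med [644.2 -74.5 234.1] zmax 276.7 ax [0.268 0.963] len 255.0 107.0
```

View pics/c_top.png

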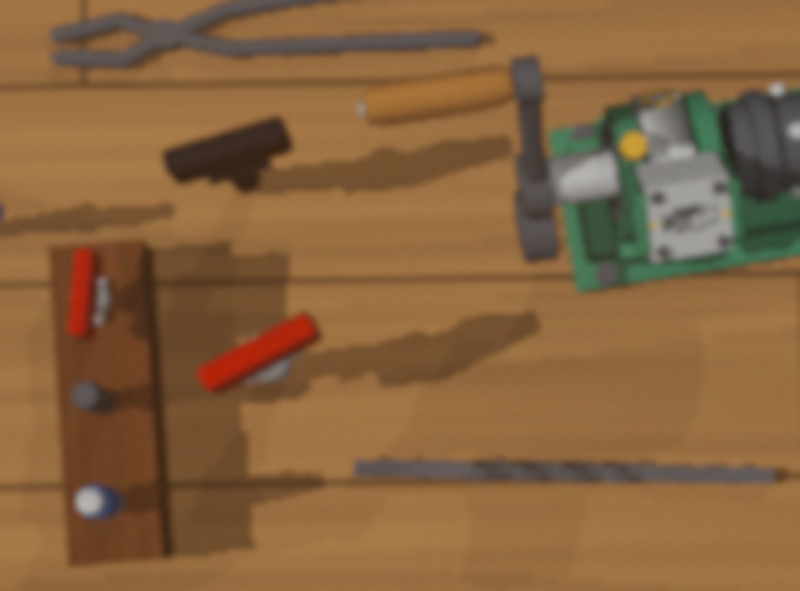

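View pics/c_scene.png

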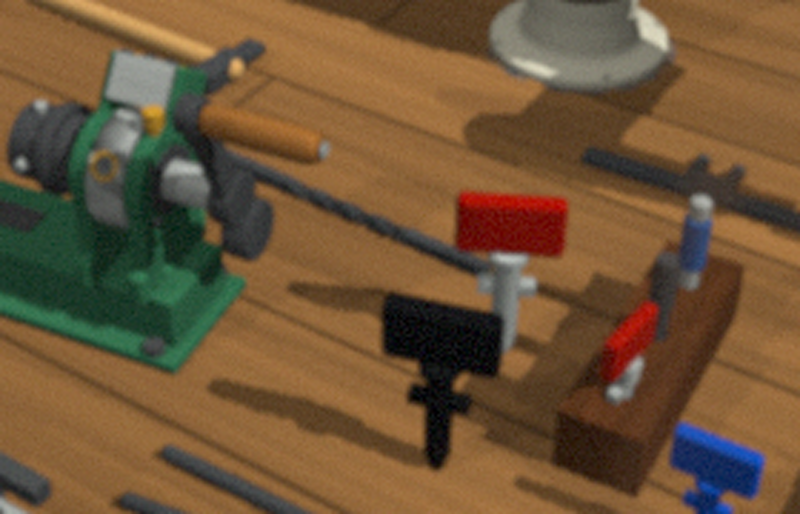

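Crops: the top view has the guide's square face at (690,215), the red pin handle at (82,292) and the crank arm leaning away from the robot. The scene view has the brass-ringed hole at (104,165) on the far side, so the spindle is at about 1.5 rad.

```bash
cat > m2.py <<'E'
from h import *
from scipy.optimize import least_squares
for n in('top','scene'):
    d=load(n);P=pts(d);hsv=cv2.cvtColor(d['image'],cv2.COLOR_BGR2HSV);h,s,v=cv2.split(hsv)
    X,Y,Z=P[...,0],P[...,1],P[...,2]
    # handle cylinder
    m=(h>8)&(h<22)&(s>100)&(Z>240)&(Y>-5)&(Y<110)&(X>600)&(X<720)
    q=P[cv2.erode(m.astype(np.uint8),np.ones((3,3)))>0]
    def f(p):
        a=np.array([-np.sin(p[3]),np.cos(p[3]),0]);r=q-np.array([p[0],p[1],p[2]]);r=r-np.outer(r@a,a)
        return np.r_[np.linalg.norm(r,axis=1)-14, (p[1]-np.median(q[:,1]))*1e-3]
    r=least_squares(f,[650,48,265,.15],loss='soft_l1',f_scale=1)
    a=np.array([-np.sin(r.x[3]),np.cos(r.x[3]),0]);qq=P[m];t=(qq-r.x[:3])@a
    lo,hi=np.percentile(t,[1,99]);c=r.x[:3]+a*(lo+hi)/2
    print(n,'handle',c.round(1),'yaw',r.x[3].round(4),'len',(hi-lo).round(1),len(q),'res',np.abs(r.fun).mean().round(2))
    # guide face
    n0=np.array([-.567,-.088,.819]);
    g=(s<70)&(Z>195)&(Z<260)&(X>540)&(X<660)&(Y<-60)&(Y>-170)
    pr=P@n0; hst,ed=np.histogram(pr[g],bins=np.arange(pr[g].min(),pr[g].max(),2));k=ed[hst.argmax()]+1
    g&=abs(pr-k)<4
    kk,l,st,cc=cv2.connectedComponentsWithStats(g.astype(np.uint8));i=1+st[1:,4].argmax()
    g=l==i;q=P[cv2.erode(g.astype(np.uint8),np.ones((3,3)))>0];c=q.mean(0);nn=np.linalg.svd(q-c)[2][2];nn*=np.sign(nn[2])
    cv2.imwrite('pics/g_%s.png'%n,(g*255).astype(np.uint8))
    yv=np.cross([0,0,1],nn);yv/=-np.linalg.norm(yv);xv=np.cross(yv,nn)
    q=P[g];uv=np.c_[(q-c)@xv,(q-c)@yv].astype(np.float32);R=cv2.minAreaRect(uv)
    print(n,'guide mean',c.round(1),'n',nn.round(3),'tilt',np.degrees(np.arccos(nn[2])).round(1),'yaw',np.arctan2(-nn[1],-nn[0]).round(4),'rect',np.round(R[0],1),np.round(R[1],1),round(R[2],1),'ctr',(c+xv*R[0][0]+yv*R[0][1]).round(1),g.sum())
    # pin handle
    m=((h<6)|(h>174))&(s>150)&(v>70)&(Z>80)&(X>480)&(X<600)&(Y>270)&(Y<350)
    kk,l,st,cc=cv2.connectedComponentsWithStats(m.astype(np.uint8));m=l==1+st[1:,4].argmax()
    q=P[m];tp=q[(q[:,2]>(124 if n=='top' else 0))]
    R=cv2.minAreaRect(tp[:,:2].astype(np.float32));print(n,'pin',R,np.percentile(q[:,2],[2,50,95]).round(1),st[1:,4].max())
    # block top
    m=(Z>55)&(Z<64)&(X>330)&(X<620)&(Y>240)&(Y<350)
    q=P[m];R=cv2.minAreaRect(q[:,:2].astype(np.float32));print(n,'block',R,np.median(q[:,2]))
    m=(abs(Z)<15)&(X>300)&(X<700)&(Y>50)&(Y<250);print('bench z',np.median(Z[m]).round(2))
E
python3 m2.py
```

```text
top handle [653.2  47.4 262.8] yaw 0.174 len 94.5 400 res 1.82
top guide mean [ 575.8 -118.8  229.6] n [-0.58  -0.079  0.811] tilt 35.8 yaw 0.1352 rect [-0.1  2.2] [60.6 57. ] 89.3 ctr [ 575.4 -116.7  229.6] 410
top pin ((544.725341796875, 305.5496520996094), (13.4420166015625, 57.873897552490234), 85.96326446533203) [120.4 126.7 131.8] 135
top block ((471.4814453125, 300.283203125), (240.4464874267578, 71.42923736572266), 3.8887040615081787) 59.10106601350447
bench z -0.96
scene handle [653.5  48.7 263.1] yaw 0.1464 len 95.2 418 res 1.44
scene guide mean [ 605.3 -111.4  233.3] n [-0.568 -0.084  0.819] tilt 35.0 yaw 0.147 rect [-1.6 -1.9] [12.4 63.5] 2.0 ctr [ 604.3 -113.5  232.3] 82
scene pin ((530.689453125, 307.50091552734375), (100.60485076904297, 19.79668617248535), 1.2860772609710693) [ 95.8 121.4 129.5] 280
scene block ((472.4170227050781, 302.38525390625), (245.71240234375, 71.58810424804688), 3.9010629653930664) 58.998433510074726
bench z -0.88
```

Emit:
{"name": "play_rows", "arguments": {
  "travel": [
    [0,0,-0.0125],
    [0,0,-0.0125],
    [0,0,-0.0125],
    [0,0,-0.0125],
    [0,0,-0.0125],
    [0,0,-0.0125],
    [0,0,-0.0125],
    [0,0,-0.0125],
    [0,0,-0.0125],
    [0,0,-0.0125],
    [0,0,-0.0125],
    [0,0,-0.0125]
  ],
  "rotation": [
    [0,0,0.098],
    [0,0,0.098],
    [0,0,0.098],
    [0,0,0.098],
    [0,0,0.098],
    [0,0,0.098],
    [0,0,0.098],
    [0,0,0.098],
    [0,0,0.098],
    [0,0,0.098],
    [0,0,0.098],
    [0,0,0.098]
  ],
  "grip": [1,1,1,1,1,1,1,1,1,1,1,1]
}}

```text
clock: 1.1
position: [153.1, 605.7, 381.2]
ee_rot: [0.756, -0.655, 0.0, 0.001]
contact_force: [-0.6, 0.5, -0.2]
gripper_width: 85.6
```

Emit:
{"name": "play_rows", "arguments": {
  "travel": [
    [0.0307,-0.0207,0],
    [0.0307,-0.0207,0],
    [0.0307,-0.0207,0],
    [0.0307,-0.0207,0],
    [0.0307,-0.0207,0],
    [0.0307,-0.0207,0],
    [0.0307,-0.0207,0],
    [0.0307,-0.0207,0],
    [0.0307,-0.0207,0],
    [0.0307,-0.0207,0]
  ],
  "rotation": [
    [0,0,0],
    [0,0,0],
    [0,0,0],
    [0,0,0],
    [0,0,0],
    [0,0,0],
    [0,0,0],
    [0,0,0],
    [0,0,0],
    [0,0,0]
  ],
  "grip": [1,1,1,1,1,1,1,1,1,1]
}}

```text
clock: 1.93
position: [403.6, 330.8, 381.0]
ee_rot: [0.757, -0.653, -0.0, 0.0]
contact_force: [-0.1, 0.2, -0.1]
gripper_width: 85.6
```

Emit:
{"name": "play_rows", "arguments": {
  "travel": [
    [0.0307,-0.0207,0],
    [0.0307,-0.0207,0],
    [0.0307,-0.0207,0],
    [0.0307,-0.0207,0],
    [0.0307,-0.0207,0],
    [0.0307,-0.0207,0],
    [0.0307,-0.0207,0],
    [0.0307,-0.0207,0],
    [0.0307,-0.0207,0],
    [0.0307,-0.0207,0],
    [0,0,0],
    [0,0,0]
  ],
  "rotation": [
    [0,0,0],
    [0,0,0],
    [0,0,0],
    [0,0,0],
    [0,0,0],
    [0,0,0],
    [0,0,0],
    [0,0,0],
    [0,0,0],
    [0,0,0],
    [0,0,0],
    [0,0,0]
  ],
  "grip": [1,1,1,1,1,1,1,1,1,1,1,1]
}}

```text
clock: 2.93
position: [653.5, 57.5, 379.1]
ee_rot: [0.756, -0.655, -0.001, 0.001]
contact_force: [-0.2, 0.5, -0.7]
gripper_width: 84.8
```

Run:
```python
from h import *
s=arm.read_state();print(s['clock'],s['position'].round(1),s['joints'].round(3));print(Ro.from_quat(s['ee_rot']).as_matrix().round(4))
```

```text
2.9333 [653.5  57.5 379.1] [ 0.334  0.392  0.378 -0.    -1.56  -0.19 ]
[[ 1.432e-01 -9.897e-01 -3.400e-03]
 [-9.897e-01 -1.432e-01 -7.000e-04]
 [ 2.000e-04  3.500e-03 -1.000e+00]]
```

Emit:
{"name": "play_rows", "arguments": {
  "travel": [
    [0,0,0.022],
    [0,0,0.022],
    [0,0,0.022],
    [0,0,0.022],
    [0,0,0.022],
    [0,0,0.022],
    [0,0,0.002],
    [0,0,0],
    [0,0,0],
    [0,0,0],
    [0,0,0],
    [0,0,0]
  ],
  "rotation": [
    [0,0,0],
    [0,0,0],
    [0,0,0],
    [0,0,0],
    [0,0,0],
    [0,0,0],
    [0,0,0],
    [0,0,0],
    [0,0,0],
    [0,0,0],
    [0,0,0],
    [0,0,0]
  ],
  "grip": [1,1,1,1,1,1,1,0.6,0.3,0,0,0]
}}

```text
clock: 3.93
position: [652.9, 59.3, 248.7]
ee_rot: [0.757, -0.653, 0.0, -0.001]
contact_force: [-1.4, 1.7, 8.9]
gripper_width: 25.6
```

Emit:
{"name": "play_rows", "arguments": {
  "travel": [
    [0,0,0],
    [0,0,0],
    [0,0,0],
    [0,0,0]
  ],
  "rotation": [
    [0,0,0],
    [0,0,0],
    [0,0,0],
    [0,0,0]
  ],
  "grip": [0,0,0,0]
}}

```text
clock: 4.27
position: [653.5, 59.4, 248.5]
ee_rot: [0.757, -0.653, 0.001, -0.001]
contact_force: [-0.6, 1.8, 5.5]
gripper_width: 25.7
```

```bash
cat > arc.py <<'E'
from h import *
s=arm.read_state();p=s['position'];print(s['clock'],p.round(1),s['gripper_width'],s['contact_force'].round(1))
yaw=.147;xm=np.array([np.cos(yaw),np.sin(yaw),0]);ax=np.array([627.6,-109,155])
g=p-[0,0,18.7];th=np.arctan2((g-ax)@xm,g[2]-155);r=np.hypot((g-ax)@xm,g[2]-155);print('theta',th,'r',r,'spindle',th+1.1345)
E
python3 arc.py
```

```text
4.2667 [653.5  59.4 248.5] 25.733229446694725 [-0.6  1.8  5.5]
theta 0.5913332917963899 r 90.12395870479087 spindle 1.72583329179639
```

```bash
sed -i 's/p-\[0,0,18.7\]/p+[0,0,18.7]/' arc.py; python3 arc.py; python3 -c "
import numpy as np
t=np.linspace(.41,-1.134,25);y=-120*np.diff(np.sin(t));z=-120*np.diff(np.cos(t));print(np.c_[y,z].round(1).tolist())"
```

```text
4.2667 [653.5  59.4 248.5] 25.733229446694725 [-0.6  1.8  5.5]
theta 0.4209398468477762 r 122.95397334892122 spindle 1.5554398468477761
[[7.2, -2.8], [7.3, -2.4], [7.5, -1.9], [7.6, -1.4], [7.7, -0.9], [7.7, -0.4], [7.7, 0.1], [7.7, 0.6], [7.6, 1.1], [7.6, 1.5], [7.4, 2.0], [7.3, 2.5], [7.1, 3.0], [6.9, 3.4], [6.7, 3.9], [6.4, 4.3], [6.1, 4.7], [5.8, 5.1], [5.5, 5.4], [5.1, 5.8], [4.7, 6.1], [4.3, 6.4], [3.9, 6.6], [3.5, 6.9]]
```

Emit:
{"name": "play_rows", "arguments": {
  "travel": [
    [0,0.0072,-0.0028],
    [0,0.0073,-0.0024],
    [0,0.0075,-0.0019],
    [0,0.0076,-0.0014],
    [0,0.0077,-0.0009],
    [0,0.0077,-0.0004]
  ],
  "rotation": [
    [0,0,0],
    [0,0,0],
    [0,0,0],
    [0,0,0],
    [0,0,0],
    [0,0,0]
  ],
  "grip": [0,0,0,0,0,0]
}}

```text
clock: 4.77
position: [609.8, 52.6, 260.1]
ee_rot: [0.757, -0.653, 0.003, -0.003]
contact_force: [2.7, 1.2, 8.5]
gripper_width: 25.6
```

```bash
python3 arc.py
```

```text
4.7667 [609.8  52.6 260.1] 25.629039664392703 [2.7 1.2 8.5]
theta 0.048842107501049344 r 123.91896182756281 spindle 1.1833421075010495
```

Low force; continue the arc.

Emit:
{"name": "play_rows", "arguments": {
  "travel": [
    [0,0.0077,0.0001],
    [0,0.0077,0.0006],
    [0,0.0076,0.0011],
    [0,0.0076,0.0015],
    [0,0.0074,0.002],
    [0,0.0073,0.0025],
    [0,0.0071,0.003],
    [0,0.0069,0.0034],
    [0,0.0067,0.0039]
  ],
  "rotation": [
    [0,0,0],
    [0,0,0],
    [0,0,0],
    [0,0,0],
    [0,0,0],
    [0,0,0],
    [0,0,0],
    [0,0,0],
    [0,0,0]
  ],
  "grip": [0,0,0,0,0,0,0,0,0]
}}

```text
clock: 5.52
position: [541.6, 42.0, 243.3]
ee_rot: [0.757, -0.653, 0.001, 0.0]
contact_force: [-8.7, 1.4, 19.5]
gripper_width: 25.8
```

Emit:
{"name": "play_rows", "arguments": {
  "travel": [
    [0,0.0064,0.0043],
    [0,0.0061,0.0047],
    [0,0.0058,0.0051],
    [0,0.0055,0.0054],
    [0,0.0051,0.0058],
    [0,0.0047,0.0061],
    [0,0.0043,0.0064],
    [0,0,0],
    [0,0,0]
  ],
  "rotation": [
    [0,0,0],
    [0,0,0],
    [0,0,0],
    [0,0,0],
    [0,0,0],
    [0,0,0],
    [0,0,0],
    [0,0,0],
    [0,0,0]
  ],
  "grip": [0,0,0,0,0,0,0,0,0]
}}

```text
clock: 6.27
position: [498.5, 35.3, 198.9]
ee_rot: [0.757, -0.654, -0.005, 0.006]
contact_force: [-11.5, 1.1, 4.2]
gripper_width: 25.8
```

```bash
python3 arc.py
```

```text
6.2667 [498.5  35.3 198.9] 25.76851251744424 [-11.5   1.1   4.2]
theta -1.0394955781039006 r 123.64843049438348 spindle 0.09500442189609948
```

Run:
```python
import numpy as np
from scipy.optimize import least_squares
p=np.array([[653.5,59.4,248.5],[609.8,52.6,260.1],[541.6,42,243.3],[498.5,35.3,198.9]]);xm=np.array([.9892,.1465,0])
a=p@xm;z=p[:,2]+18.7
for R in(120,None):
    f=(lambda c:np.hypot(a-c[0],z-c[1])-(R or c[2]));r=least_squares(f,[605,155,120]);c=r.x
    print(c,r.fun.round(2),'axis pred',np.array([627.6,-109,0])@xm,'spindle',(np.arctan2(a-c[0],z-c[1])+1.1345).round(3))
```

```text
[603.14970727 159.00344015 120.        ] [ 0.04  0.05 -0.17  0.12] axis pred 604.85342 spindle [1.582 1.199 0.598 0.073]
[603.36717729 158.31795487 120.61603243] [-0.05  0.1  -0.09  0.03] axis pred 604.85342 spindle [1.578 1.197 0.599 0.077]
```

Emit:
{"name": "play_rows", "arguments": {
  "travel": [
    [0,0.002,0.0039],
    [0,0.002,0.0039],
    [0,0,0],
    [0,0,0]
  ],
  "rotation": [
    [0,0,0],
    [0,0,0],
    [0,0,0],
    [0,0,0]
  ],
  "grip": [0,0,0,0]
}}

```text
clock: 6.6
position: [494.4, 34.7, 191.0]
ee_rot: [0.757, -0.654, -0.005, 0.007]
contact_force: [-9.7, -0.6, 3.4]
gripper_width: 26.1
```

```bash
cat > chk.py <<'E'
from h import *
s=arm.read_state();p=s['position'];a=p@np.array([.9892,.1465,0]);z=p[2]+18.7
print(s['clock'],p.round(1),s['contact_force'].round(1),'spindle',np.arctan2(a-603.15,z-159)+1.1345,np.hypot(a-603.15,z-159))
E
python3 chk.py
```

```text
6.6 [494.4  34.7 191. ] [-9.7 -0.6  3.4] spindle -0.0004628191009672378 120.19437001969756
```

Emit:
{"name": "play_rows", "arguments": {
  "travel": [
    [0,0,0],
    [0,0,0],
    [0,0,0],
    [0,0,0],
    [0,0,0],
    [0,0,-0.02],
    [0,0,-0.03],
    [0,0,-0.03],
    [0,0,-0.03],
    [0,0,-0.03],
    [0,0,0]
  ],
  "rotation": [
    [0,0,0],
    [0,0,0],
    [0,0,0],
    [0,0,0],
    [0,0,0],
    [0,0,0],
    [0,0,0],
    [0,0,0],
    [0,0,0],
    [0,0,0],
    [0,0,0]
  ],
  "grip": [1,1,1,1,1,1,1,1,1,1,1]
}}

```text
clock: 7.52
position: [504.3, 36.9, 340.3]
ee_rot: [0.757, -0.653, 0.004, -0.005]
contact_force: [-0.1, 0.3, 1.1]
gripper_width: 85.3
```

Run:
```python
from h import *
s=arm.read_state();p=s['position'];M=Ro.from_quat(s['ee_rot']).as_matrix();print(s['clock'],p.round(1),s['joints'].round(3))
snap('scene','scene1.png')
# target: jaw (tool y) perpendicular to pin x
px=np.array([.997,-.075]);ty=np.arctan2(-px[0],-.075) # dir (-.075,-.997)
M2y=np.array([-.075,-.997,0]);M2=np.c_[np.cross(M2y,[0,0,-1]),M2y,[0,0,-1]]
print('rot',Ro.from_matrix(M.T@M2).as_rotvec().round(4),'trav',((np.array([545.5,305.8,330])-p)@M).round(1))
```

```text
7.5167 [504.3  36.9 340.3] [ 0.396  0.111 -0.091  0.003 -1.356 -0.25 ]
rot [-0.0111 -0.0087 -1.3482] trav [-259.9  -80.1   11.4]
```

View pics/scene1.png

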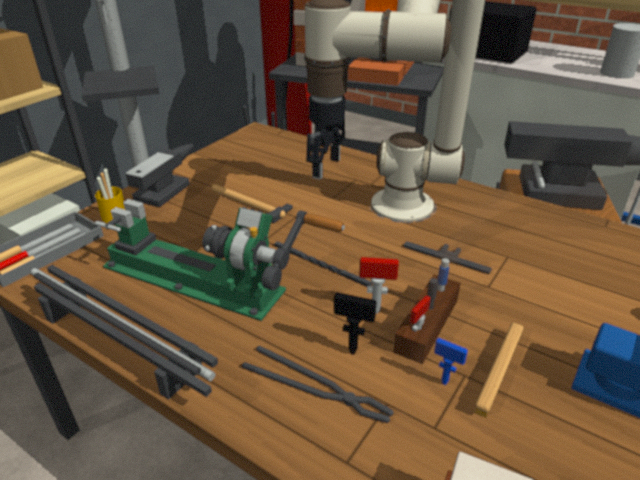

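The scene view shows the crank swung to the robot side, with its grip at (322,220). I'll measure where it stayed, and re-measure the pin from both views once the arm is clear.

```bash
cat > hd.py <<'E'
from h import *
from scipy.optimize import least_squares
import sys
def handle(d,n):
    P=pts(d);h,s,v=cv2.split(cv2.cvtColor(d['image'],cv2.COLOR_BGR2HSV));X,Y,Z=P[...,0],P[...,1],P[...,2]
    m=(h>8)&(h<22)&(s>100)&(Z>150)&(Z<240)&(Y>-40)&(Y<90)&(X>440)&(X<560)
    q=P[cv2.erode(m.astype(np.uint8),np.ones((3,3)))>0]
    if len(q)<60: print(n,'few',len(q));return
    def f(p):
        a=np.array([-np.sin(.147),np.cos(.147),0]);r=q-np.array([p[0],35,p[1]]);r=r-np.outer(r@a,a)
        return np.linalg.norm(r,axis=1)-14
    r=least_squares(f,[500,200],loss='soft_l1');c=np.array([r.x[0],35,r.x[1]])
    a=np.array([-np.sin(.147),np.cos(.147),0]);t=(q-c)@a
    xm=np.array([.9892,.1465,0]);u=c@xm
    print(n,c.round(1),'len',t.min().round(1),t.max().round(1),'res',np.abs(r.fun).mean().round(2),'xm',u.round(1))
    for ax,az in((604.85,155),(603.15,155)):
        print('  spindle',(np.arctan2(u-ax,c[2]+.9-az)+1.1345).round(3),'r',np.hypot(u-ax,c[2]+.9-az).round(1))
if __name__=='__main__':
    handle(load('scene'),'scene')
    d=snap('top','top%s.png'%(sys.argv[1] if len(sys.argv)>1 else '1'));handle(d,'top')
E
python3 hd.py
```

```text
scene [495.   35.  204.7] len -56.0 36.8 res 1.59 xm 494.8
  spindle -0.005 r 121.1
  spindle 0.001 r 119.6
top [494.5  35.  203.7] len -57.4 30.9 res 1.9 xm 494.3
  spindle -0.014 r 121.2
  spindle -0.009 r 119.6
```

Emit:
{"name": "play_rows", "arguments": {
  "travel": [
    [-0.0325,-0.01,0],
    [-0.0325,-0.01,0],
    [-0.0325,-0.01,0],
    [-0.0325,-0.01,0],
    [-0.0325,-0.01,0],
    [-0.0325,-0.01,0],
    [-0.0325,-0.01,0],
    [-0.0325,-0.01,0]
  ],
  "rotation": [
    [0,0,0],
    [0,0,0],
    [0,0,0],
    [0,0,0],
    [0,0,0],
    [0,0,0],
    [0,0,0],
    [0,0,0]
  ],
  "grip": [1,1,1,1,1,1,1,1]
}}

```text
clock: 8.28
position: [542.0, 307.1, 331.3]
ee_rot: [0.757, -0.653, -0.0, 0.002]
contact_force: [0.9, 0.1, 0.1]
gripper_width: 85.6
```

Emit:
{"name": "play_rows", "arguments": {
  "travel": [
    [0,0,0],
    [0,0,0],
    [0,0,0],
    [0,0,0],
    [0,0,0],
    [0,0,0],
    [0,0,0],
    [0,0,0],
    [0,0,0],
    [0,0,0],
    [0,0,0],
    [0,0,0]
  ],
  "rotation": [
    [0,0,-0.1225],
    [0,0,-0.1225],
    [0,0,-0.1225],
    [0,0,-0.1225],
    [0,0,-0.1225],
    [0,0,-0.1225],
    [0,0,-0.1225],
    [0,0,-0.1225],
    [0,0,-0.1225],
    [0,0,-0.1225],
    [0,0,-0.1225],
    [0,0,0]
  ],
  "grip": [1,1,1,1,1,1,1,1,1,1,1,1]
}}

```text
clock: 9.28
position: [542.1, 305.4, 331.3]
ee_rot: [0.999, -0.037, -0.001, 0.001]
contact_force: [0.1, 0.3, 0.3]
gripper_width: 85.7
```

```bash
cat > go.py <<'E'
from h import *
def to(pos,M2):
    s=arm.read_state();p=s['position'];M=Ro.from_quat(s['ee_rot']).as_matrix()
    print(round(s['clock'],2),p.round(1),'F',s['contact_force'].round(1),'w',round(s['gripper_width'],1),'rot',Ro.from_matrix(M.T@M2).as_rotvec().round(4),'trav',((np.array(pos)-p)@M).round(1))
y=np.array([-.075,-.997,0]);MP=np.c_[np.cross(y,[0,0,-1]),y,[0,0,-1]]
yaw=.147;xm=np.array([np.cos(yaw),np.sin(yaw),0]);ym=np.array([-np.sin(yaw),np.cos(yaw),0]);zm=np.array([0,0,1.])
c,sn=np.cos(np.radians(35)),np.sin(np.radians(35));gz=c*zm-sn*xm;gx=np.cross(ym,gz)
GM=np.array([574.9,-117,230.4])
MG=np.c_[np.cross(-gx,-gz),-gx,-gz]   # jaws along guide x
ML=MG@Ro.from_rotvec([0,0,np.pi/2]).as_matrix()
E
python3 -c "
from go import *
to([545.5,305.8,330],MP)"; python3 hd.py 2 | head -3
python3 - <<'E'
from h import *
snap('scene')
exec(open('hd.py').read().split('if __name__')[0]);handle(load('scene'),'scene')
for n in('scene','top'):
    d=load(n);P=pts(d);h,s,v=cv2.split(cv2.cvtColor(d['image'],cv2.COLOR_BGR2HSV))
    m=((h<6)|(h>174))&(s>150)&(v>60)&(P[...,2]>80)&(P[...,0]>480)&(P[...,0]<600)&(P[...,1]>270)&(P[...,1]<350)
    print(n,m.sum(),np.median(P[m],0).round(1) if m.any() else '')
E
```

```text
9.28 [542.1 305.4 331.3] F [0.1 0.3 0.3] w 85.7 rot [0.0024 0.0028 0.0007] trav [ 3.4 -0.6  1.3]
scene [495.   35.  204.7] len -56.0 36.8 res 1.59 xm 494.8
  spindle -0.005 r 121.1
  spindle 0.001 r 119.6
scene [495.2  35.  204.3] len -56.6 38.1 res 1.56 xm 495.0
  spindle -0.007 r 120.8
  spindle -0.001 r 119.2
scene 282 [554.  311.6 121. ]
top 104 [536.  305.9 127.1]
```

Emit:
{"name": "play_rows", "arguments": {
  "travel": [
    [0.0038,-0.0005,0.03],
    [0,0,0.03],
    [0,0,0.03],
    [0,0,0.03],
    [0,0,0.03],
    [0,0,0.03],
    [0,0,0.03],
    [0,0,0.0215],
    [0,0,0],
    [0,0,0]
  ],
  "rotation": [
    [0,0,0],
    [0,0,0],
    [0,0,0],
    [0,0,0],
    [0,0,0],
    [0,0,0],
    [0,0,0],
    [0,0,0],
    [0,0,0],
    [0,0,0]
  ],
  "grip": [1,1,1,1,1,1,1,1,1,1]
}}

```text
clock: 10.22
position: [545.9, 305.3, 100.7]
ee_rot: [0.999, -0.039, -0.001, 0.001]
contact_force: [-0.1, -0.4, 0.5]
gripper_width: 85.3
```

```bash
python3 -c "
from go import *
to([546,305.8,91.3],MP)
d=snap('scene')
i=d['image'][240:380,360:500];cv2.imwrite('pics/pin1.png',cv2.resize(i,(600,600),interpolation=cv2.INTER_CUBIC))"
```

```text
10.22 [545.9 305.3 100.7] F [-0.1 -0.4  0.5] w 85.3 rot [ 0.0027  0.0019 -0.0026] trav [ 0.  -0.5  9.4]
```

View pics/pin1.png

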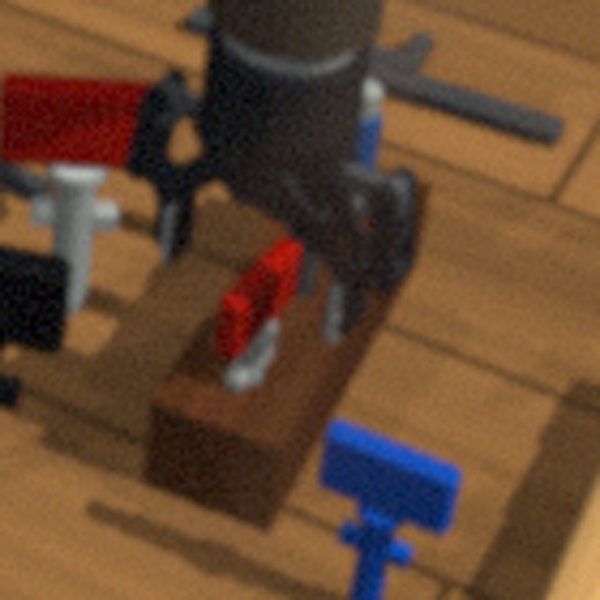

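The fingers straddle the red handle, centred at (260,298) in the crop, but sit 9 mm high.

Emit:
{"name": "play_rows", "arguments": {
  "travel": [
    [0,-0.0003,0.0045],
    [0,0,0.0045],
    [0,0,0],
    [0,0,0],
    [0,0,0],
    [0,0,0],
    [0,0,0],
    [0,0,0],
    [0,0,0],
    [0,0,0]
  ],
  "rotation": [
    [0,0,0],
    [0,0,0],
    [0,0,0],
    [0,0,0],
    [0,0,0],
    [0,0,0],
    [0,0,0],
    [0,0,0],
    [0,0,0],
    [0,0,0]
  ],
  "grip": [1,1,1,0.6,0.4,0.2,0,0,0,0]
}}

```text
clock: 11.1
position: [546.6, 306.4, 93.1]
ee_rot: [0.999, -0.038, 0.0, -0.0]
contact_force: [-0.2, 0.3, 0.9]
gripper_width: 13.5
```

```bash
python3 -c "
from go import *
to([546,305.8,91.3],MP)"
```

```text
11.1 [546.6 306.4  93.1] F [-0.2  0.3  0.9] w 13.5 rot [-0.0004 -0.0005 -0.0011] trav [-0.5  0.6  1.8]
```

Emit:
{"name": "play_rows", "arguments": {
  "travel": [
    [0,0,-0.01],
    [0,0,-0.015],
    [0,0,-0.02],
    [0,0,-0.025],
    [0,0,-0.03],
    [0,0,-0.035],
    [0,0,-0.035],
    [0,0,-0.035],
    [0,0,-0.035],
    [0,0,-0.035],
    [0,0,-0.015],
    [0,0,0]
  ],
  "rotation": [
    [0,0,0],
    [0,0,0],
    [0,0,0],
    [0,0,0],
    [0,0,0],
    [0,0,0],
    [0,0,0],
    [0,0,0],
    [0,0,0],
    [0,0,0],
    [0,0,0],
    [0,0,0]
  ],
  "grip": [0,0,0,0,0,0,0,0,0,0,0,0]
}}

```text
clock: 12.1
position: [547.2, 306.3, 388.3]
ee_rot: [0.999, -0.038, 0.003, -0.003]
contact_force: [0.6, 0.5, -2.0]
gripper_width: 13.5
```

```bash
python3 -c "
from go import *
to([546,305.8,91.3],MP)
s=arm.read_state();p=s['position'];M=Ro.from_quat(s['ee_rot']).as_matrix()
print(Ro.from_matrix(M.T@MG).as_rotvec(), s['joints'].round(2))
A=np.c_[np.cross(-xm,[0,0,-1]),-xm,[0,0,-1]];print('to vertical-aligned',Ro.from_matrix(M.T@A).as_rotvec(),'then tilt',Ro.from_matrix(A.T@MG).as_rotvec())
T=GM+gz*130;print(T,((T-p)@M).round(1))
d=snap('scene','pin2.png')
q=[proj(d,p+[0,0,-80]),proj(d,p)];print(q)
x,y=np.mean(q,0).astype(int);cv2.imwrite('pics/pin2.png',cv2.resize(d['image'][max(0,y-60):y+60,x-60:x+60],(600,600),interpolation=cv2.INTER_CUBIC))"
```

```text
12.1 [547.2 306.3 388.3] F [ 0.6  0.5 -2. ] w 13.5 rot [-0.0057 -0.0067 -0.0013] trav [ -3.1   2.3 297. ]
[0.5051999  0.40872101 1.30252028] [ 0.77  0.33  0.31  0.   -1.54  0.73]
to vertical-aligned [-0.00933016 -0.00184696  1.34741574] then tilt [ 6.10865238e-01  3.83418270e-18 -1.35168297e-17]
[ 501.13925043 -127.92161212  336.88976576] [-13.1 436.8  48.8]
[array([429.26777604, 233.35862132]), array([434.10088568, 197.81534494])]
```

View pics/pin2.png

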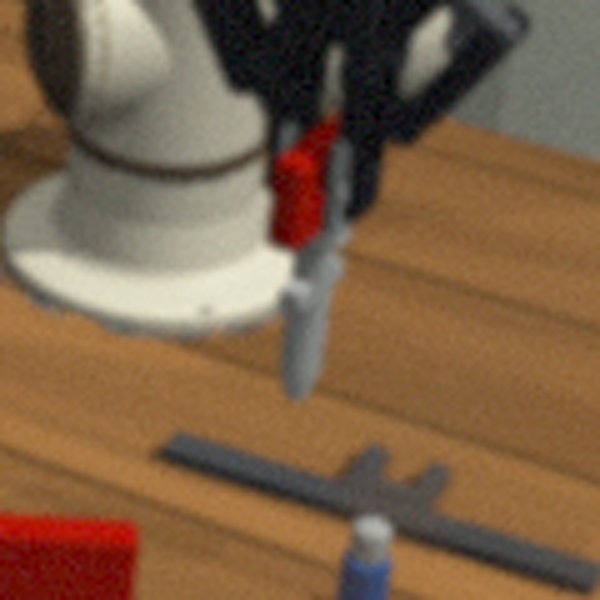

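Emit:
{"name": "play_rows", "arguments": {
  "travel": [
    [-0.001,0.0364,0],
    [-0.001,0.0364,0],
    [-0.001,0.0364,0],
    [-0.001,0.0364,0],
    [-0.001,0.0364,0],
    [-0.001,0.0364,0],
    [-0.001,0.0364,0],
    [-0.001,0.0364,0],
    [-0.001,0.0364,0],
    [-0.001,0.0364,0],
    [-0.001,0.0364,0],
    [-0.001,0.0364,0]
  ],
  "rotation": [
    [0,0,0],
    [0,0,0],
    [0,0,0],
    [0,0,0],
    [0,0,0],
    [0,0,0],
    [0,0,0],
    [0,0,0],
    [0,0,0],
    [0,0,0],
    [0,0,0],
    [0,0,0]
  ],
  "grip": [0,0,0,0,0,0,0,0,0,0,0,0]
}}

```text
clock: 13.15
position: [499.2, -129.7, 380.0]
ee_rot: [0.999, -0.038, -0.003, -0.0]
contact_force: [0.7, -0.3, -3.2]
gripper_width: 13.1
```

Emit:
{"name": "play_rows", "arguments": {
  "travel": [
    [0,0,0],
    [0,0,0],
    [0,0,0],
    [0,0,0],
    [0,0,0],
    [0,0,0],
    [0,0,0],
    [0,0,0],
    [0,0,0],
    [0,0,0],
    [0,0,0],
    [0,0,0]
  ],
  "rotation": [
    [0,0,0.1225],
    [0,0,0.1225],
    [0,0,0.1225],
    [0,0,0.1225],
    [0,0,0.1225],
    [0,0,0.1225],
    [0,0,0.1225],
    [0,0,0.1225],
    [0,0,0.1225],
    [0,0,0.1225],
    [0,0,0.1225],
    [0,0,0]
  ],
  "grip": [0,0,0,0,0,0,0,0,0,0,0,0]
}}

```text
clock: 14.15
position: [499.9, -128.1, 380.0]
ee_rot: [0.756, -0.654, -0.003, 0.002]
contact_force: [0.3, 0.3, -2.5]
gripper_width: 13.4
```

Emit:
{"name": "play_rows", "arguments": {
  "travel": [
    [0,0,0],
    [0,0,0],
    [0,0,0],
    [0,0,0],
    [0,0,0],
    [0,0,0],
    [0,0,0],
    [0,0,0]
  ],
  "rotation": [
    [0.12,0,0],
    [0.12,0,0],
    [0.12,0,0],
    [0.12,0,0],
    [0.12,0,0],
    [0.011,0,0],
    [0,0,0],
    [0,0,0]
  ],
  "grip": [0,0,0,0,0,0,0,0]
}}

```text
clock: 14.82
position: [500.8, -128.6, 382.2]
ee_rot: [0.723, -0.623, 0.196, -0.226]
contact_force: [0.2, 0.3, -1.8]
gripper_width: 13.3
```

```bash
python3 -c "
from go import *
to(GM+gz*115,MG);print(arm.read_state()['joints'].round(2))"
```

```text
14.82 [ 500.8 -128.6  382.2] F [ 0.2  0.3 -1.8] w 13.3 rot [ 0.0029 -0.0001  0.0016] trav [-0.6 25.5 52.4]
[ 0.02 -0.15 -0.33 -0.11 -0.79  0.18]
```

Emit:
{"name": "play_rows", "arguments": {
  "travel": [
    [0,0.0051,0.0105],
    [0,0.0051,0.0105],
    [0,0.0051,0.0105],
    [0,0.0051,0.0105],
    [-0.0006,0.0051,0.0104],
    [0,0,0],
    [0,0,0]
  ],
  "rotation": [
    [0,0,0],
    [0,0,0],
    [0,0,0],
    [0,0,0],
    [0,0,0],
    [0,0,0],
    [0,0,0]
  ],
  "grip": [0,0,0,0,0,0,0]
}}

```text
clock: 15.4
position: [510.9, -126.3, 324.5]
ee_rot: [0.723, -0.623, 0.196, -0.227]
contact_force: [0.5, 1.1, -3.2]
gripper_width: 13.5
```

```bash
cat > al.py <<'E'
from go import *
import sys
to(GM+gz*115,MG)
s=arm.read_state();p=s['position'];M=Ro.from_quat(s['ee_rot']).as_matrix();nose=p+80*M[:,2]
ims=[]
for n in('scene','top'):
    d=snap(n);x,y=(proj(d,GM)+proj(d,nose))/2;x0,y0=int(x)-40,int(y)-50
    print(n,'crop0',x0,y0,'nose',((proj(d,nose)-[x0,y0])*5).round(0),'mouth',((proj(d,GM)-[x0,y0])*5).round(0),'slot ends',[((proj(d,GM+k*19*ym)-[x0,y0])*5).round(0).tolist() for k in(1,-1)])
    ims.append(cv2.resize(d['image'][y0:y0+100,x0:x0+80],(400,500),interpolation=cv2.INTER_CUBIC))
cv2.imwrite('pics/%s.png'%sys.argv[1],np.hstack(ims))
E
python3 al.py al1
```

```text
15.4 [ 510.9 -126.3  324.5] F [ 0.5  1.1 -3.2] w 13.5 rot [0.0031 0.0003 0.0014] trav [ 0.1  1.  -0.9]
scene crop0 216 153 nose [213. 218.] mouth [197. 288.] slot ends [[231.0, 297.0], [162.0, 279.0]]
top crop0 349 165 nose [211. 268.] mouth [196. 237.] slot ends [[155.0, 243.0], [237.0, 230.0]]
```

View pics/al1.png

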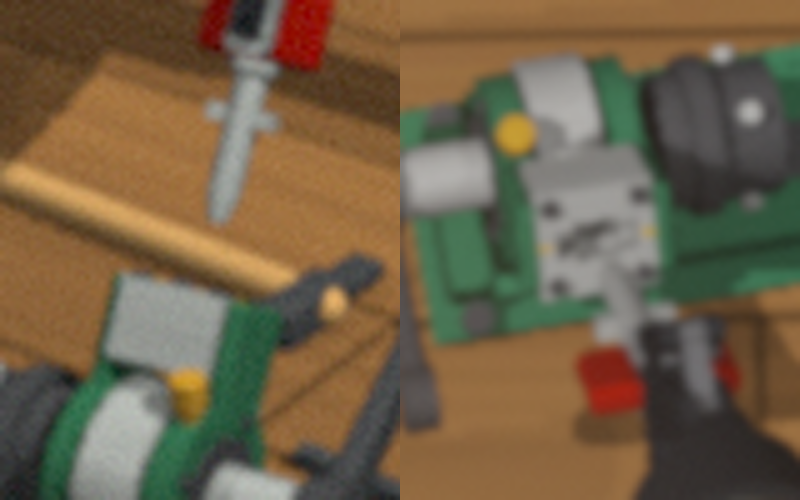

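Run:
```python
from go import *
d=load('scene')
for a in(27,-27):
  for b in(27,-27): print('scene corner',a,b,((proj(d,GM+a*gx+b*ym)-[216,153])*5).round(0))
d=load('top')
for a in(27,-27):
  for b in(27,-27): print('top corner',a,b,((proj(d,GM+a*gx+b*ym)-[349,165])*5).round(0))
# yellow marks in top image
h,s,v=cv2.split(cv2.cvtColor(d['image'],cv2.COLOR_BGR2HSV));B=d['image'].astype(int)
yl=np.clip((B[...,1]+B[...,2])/2-B[...,0]-25,0,None)
for nm,(x,y) in(('L',(349+145/5,165+248/5)),('R',(349+250/5,165+232/5))):
    x,y=int(round(x)),int(round(y));w=yl[y-3:y+4,x-3:x+4];print(w.astype(int).max());yy,xx=np.mgrid[y-3:y+4,x-3:x+4]
    print(nm,(w*xx).sum()/w.sum(),(w*yy).sum()/w.sum(),'pred slot end',proj(d,GM+(1 if nm=='L' else -1)*22*ym))
```

```text
scene corner 27 27 [219. 295.]
scene corner 27 -27 [120. 269.]
scene corner -27 27 [271. 306.]
scene corner -27 -27 [175. 281.]
top corner 27 27 [133. 193.]
top corner 27 -27 [250. 174.]
top corner -27 27 [143. 298.]
top corner -27 -27 [258. 279.]
12
L 377.4852941176471 214.33823529411765 pred slot end [378.78371017 213.87568461]
22
R 398.40875912408757 210.75912408759123 pred slot end [397.7122199  210.79691456]
```

Al1 shows the nose at (218,220) left and (612,268) right. The guide face and yellow marks are at (545,248) and (650,232), within about 1 mm of the prediction. I'm starting the insertion in steps.

Emit:
{"name": "play_rows", "arguments": {
  "travel": [
    [0,0.0008,0],
    [0,0,0.006],
    [0,0,0.006],
    [0,0,0.006],
    [0,0,0.006],
    [0,0,0.006],
    [0,0,0.005],
    [0,0,0.005],
    [0,0,0.004],
    [0,0,0]
  ],
  "rotation": [
    [-0.002,0,0],
    [0,0,0],
    [0,0,0],
    [0,0,0],
    [0,0,0],
    [0,0,0],
    [0,0,0],
    [0,0,0],
    [0,0,0],
    [0,0,0]
  ],
  "grip": [0,0,0,0,0,0,0,0,0,0]
}}

```text
clock: 16.33
position: [534.4, -122.8, 287.6]
ee_rot: [0.722, -0.623, 0.195, -0.226]
contact_force: [0.1, 0.3, -3.4]
gripper_width: 13.4
```

```bash
python3 -c "
from go import *
to(GM+gz*70,MG);s=arm.read_state();print((s['contact_force']@MG).round(1))"
```

```text
16.33 [ 534.4 -122.8  287.6] F [ 0.1  0.3 -3.4] w 13.4 rot [ 0.0037  0.0004 -0.0002] trav [ 0.2 -0.7  0.3]
[-0.3  1.8  2.8]
```

Emit:
{"name": "play_rows", "arguments": {
  "travel": [
    [0,-0.0003,0.004],
    [0,-0.0002,0.004],
    [0,0,0],
    [0,0,0]
  ],
  "rotation": [
    [0.002,0,0],
    [0,0,0],
    [0,0,0],
    [0,0,0]
  ],
  "grip": [0,0,0,0]
}}

```text
clock: 16.67
position: [539.3, -122.2, 282.3]
ee_rot: [0.722, -0.623, 0.196, -0.228]
contact_force: [0.0, -0.4, -1.9]
gripper_width: 13.5
```

```bash
cat > st.py <<'E'
from go import *
s=arm.read_state();p=s['position'];M=Ro.from_quat(s['ee_rot']).as_matrix()
nose=p+80*M[:,2]-GM
print(round(s['clock'],2),'nose in guide',[round(nose@a,1) for a in(gx,ym,gz)],'F gx,ym,gz',[round(s['contact_force']@a,1) for a in(gx,ym,gz)],'rot',Ro.from_matrix(M.T@MG).as_rotvec().round(4),'T',s['wrist_torque'].round(2),'w',s['gripper_width'].round(1))
E
python3 st.py
```

```text
Traceback (most recent call last):
  File "st.py", line 4, in <module>
    print(round(s['clock'],2),'nose in guide',[round(nose@a,1) for a in(gx,ym,gz)],'F gx,ym,gz',[round(s['contact_force']@a,1) for a in(gx,ym,gz)],'rot',Ro.from_matrix(M.T@MG).as_rotvec().round(4),'T',s['wrist_torque'].round(2),'w',s['gripper_width'].round(1))
                                                                                                                                                                                                                                        ^^^^^^^^^^^^^^^^^^^^^^^^
AttributeError: 'float' object has no attribute 'round'
```

Emit:
{"name": "play_rows", "arguments": {
  "travel": [
    [0,0,0.004],
    [0,0,0.004],
    [0,0,0.004],
    [0,0,0],
    [0,0,0]
  ],
  "rotation": [
    [0,0,0],
    [0,0,0],
    [0,0,0],
    [0,0,0],
    [0,0,0]
  ],
  "grip": [0,0,0,0,0]
}}

```text
clock: 17.08
position: [546.1, -121.1, 272.2]
ee_rot: [0.722, -0.623, 0.196, -0.227]
contact_force: [0.5, 0.0, -2.8]
gripper_width: 13.3
```

```bash
python3 st.py
```

```text
Traceback (most recent call last):
  File "st.py", line 4, in <module>
    print(round(s['clock'],2),'nose in guide',[round(nose@a,1) for a in(gx,ym,gz)],'F gx,ym,gz',[round(s['contact_force']@a,1) for a in(gx,ym,gz)],'rot',Ro.from_matrix(M.T@MG).as_rotvec().round(4),'T',s['wrist_torque'].round(2),'w',s['gripper_width'].round(1))
                                                                                                                                                                                                                                        ^^^^^^^^^^^^^^^^^^^^^^^^
AttributeError: 'float' object has no attribute 'round'
```

```bash
sed -i "s/s\['gripper_width'\].round(1)/s['gripper_width']/" st.py; python3 st.py
```

```text
17.08 nose in guide [np.float64(0.1), np.float64(0.1), np.float64(-29.1)] F gx,ym,gz [np.float64(-1.2), np.float64(-0.0), np.float64(-2.6)] rot [ 0.0008  0.0001 -0.    ] T [-0.24  1.64 -0.  ] w 13.288479623201434
```

Emit:
{"name": "play_rows", "arguments": {
  "travel": [
    [0,0,0.003],
    [0,0,0.004],
    [0,0,0.004],
    [0,0,0],
    [0,0,0]
  ],
  "rotation": [
    [0,0,0],
    [0,0,0],
    [0,0,0],
    [0,0,0],
    [0,0,0]
  ],
  "grip": [0,0,0,0,0]
}}

```text
clock: 17.5
position: [552.5, -120.2, 263.3]
ee_rot: [0.722, -0.623, 0.196, -0.228]
contact_force: [0.1, 0.2, -2.2]
gripper_width: 13.4
```

```bash
python3 st.py
```

```text
17.5 nose in guide [np.float64(0.2), np.float64(0.1), np.float64(-40.1)] F gx,ym,gz [np.float64(-1.1), np.float64(0.2), np.float64(-1.9)] rot [ 0.0005  0.0001 -0.    ] T [-0.28  1.6  -0.03] w 13.357593859432809
```

Emit:
{"name": "play_rows", "arguments": {
  "travel": [
    [0,0,0.003],
    [0,0,0.003],
    [0,0,0.003],
    [0,0,0.003],
    [0,0,0],
    [0,0,0]
  ],
  "rotation": [
    [0,0,0],
    [0,0,0],
    [0,0,0],
    [0,0,0],
    [0,0,0],
    [0,0,0]
  ],
  "grip": [0,0,0,0,0,0]
}}

```text
clock: 18.0
position: [559.3, -119.2, 253.7]
ee_rot: [0.722, -0.623, 0.196, -0.228]
contact_force: [-0.4, -0.8, -3.2]
gripper_width: 13.3
```

```bash
python3 st.py
```

```text
18.0 nose in guide [np.float64(0.5), np.float64(0.1), np.float64(-51.9)] F gx,ym,gz [np.float64(-2.3), np.float64(-0.8), np.float64(-2.4)] rot [ 0.     -0.      0.0001] T [-0.22  1.64  0.02] w 13.298635635136058
```

Emit:
{"name": "play_rows", "arguments": {
  "travel": [
    [0,0,0.003],
    [0,0,0.003],
    [0,0,0.003],
    [0,0,0.002],
    [0,0,0.0015],
    [0,0,0.0015],
    [0,0,0],
    [0,0,0]
  ],
  "rotation": [
    [0,0,0],
    [0,0,0],
    [0,0,0],
    [0,0,0],
    [0,0,0],
    [0,0,0],
    [0,0,0],
    [0,0,0]
  ],
  "grip": [0,0,0,0,0,0,0,0]
}}

```text
clock: 18.67
position: [567.2, -118.0, 242.4]
ee_rot: [0.722, -0.623, 0.197, -0.228]
contact_force: [0.1, 0.1, -3.1]
gripper_width: 13.5
```

```bash
python3 st.py
```

```text
18.67 nose in guide [np.float64(0.5), np.float64(0.1), np.float64(-65.7)] F gx,ym,gz [np.float64(-1.7), np.float64(0.1), np.float64(-2.6)] rot [-0.0003 -0.     -0.    ] T [-0.27  1.67  0.02] w 13.488400939356124
```

No seat contact yet, so I'll press a little further.

Emit:
{"name": "play_rows", "arguments": {
  "travel": [
    [0,0,0.001],
    [0,0,0.001],
    [0,0,0],
    [0,0,0]
  ],
  "rotation": [
    [0,0,0],
    [0,0,0],
    [0,0,0],
    [0,0,0]
  ],
  "grip": [0,0,0,0]
}}

```text
clock: 19.0
position: [567.4, -118.1, 242.3]
ee_rot: [0.722, -0.623, 0.197, -0.228]
contact_force: [-10.1, -0.3, 6.4]
gripper_width: 13.2
```

```bash
python3 st.py
```

```text
19.0 nose in guide [np.float64(0.7), np.float64(-0.0), np.float64(-65.9)] F gx,ym,gz [np.float64(-4.6), np.float64(1.2), np.float64(11.1)] rot [-0.0007 -0.0001  0.0004] T [0.2  2.53 0.4 ] w 13.176276149796832
```

Emit:
{"name": "play_rows", "arguments": {
  "travel": [
    [0,0,-0.0015],
    [0,0,0],
    [0,0,0],
    [0,0,0],
    [0,0,0],
    [0,0,0],
    [0,0,0]
  ],
  "rotation": [
    [0,0,0],
    [0,0,0.08],
    [0,0,0.08],
    [0,0,0.08],
    [0,0,0.08],
    [0,0,0.08],
    [0,0,0]
  ],
  "grip": [0,0,0,0,0,0,0]
}}

```text
clock: 19.58
position: [565.9, -118.0, 241.3]
ee_rot: [-0.583, 0.755, -0.146, 0.261]
contact_force: [-5.9, 0.0, -0.2]
gripper_width: 13.1
```

```bash
python3 st.py
```

```text
19.58 nose in guide [np.float64(-1.4), np.float64(0.4), np.float64(-65.8)] F gx,ym,gz [np.float64(-4.9), np.float64(0.9), np.float64(3.2)] rot [ 3.200e-03  1.000e-04 -4.029e-01] T [-0.07  2.57  0.26] w 13.109263496424532
```

Emit:
{"name": "play_rows", "arguments": {
  "travel": [
    [0,0,0],
    [0,0,0],
    [0,0,0],
    [0,0,0],
    [0,0,0],
    [0,0,0],
    [0,0,0],
    [0,0,0]
  ],
  "rotation": [
    [0,0,0.1],
    [0,0,0.1],
    [0,0,0.1],
    [0,0,0.1],
    [0,0,0.1],
    [0,0,0.1],
    [0,0,0.1],
    [0,0,0]
  ],
  "grip": [0,0,0,0,0,0,0,0]
}}

```text
clock: 20.25
position: [565.8, -117.6, 241.3]
ee_rot: [-0.289, 0.909, -0.047, 0.296]
contact_force: [-7.7, 1.0, 1.0]
gripper_width: 13.3
```

```bash
python3 st.py
```

```text
20.25 nose in guide [np.float64(-1.4), np.float64(0.8), np.float64(-65.8)] F gx,ym,gz [np.float64(-5.6), np.float64(2.1), np.float64(5.1)] rot [ 3.4000e-03 -6.0000e-04 -1.1037e+00] T [0.31 2.58 0.54] w 13.257850140419997
```

Emit:
{"name": "play_rows", "arguments": {
  "travel": [
    [0,0,0],
    [0,0,0],
    [0,0,0],
    [0,0,0],
    [0,0,0],
    [0,0,0],
    [0,0,0]
  ],
  "rotation": [
    [0,0,0.1],
    [0,0,0.1],
    [0,0,0.1],
    [0,0,0.1],
    [0,0,0.06],
    [0,0,0],
    [0,0,0]
  ],
  "grip": [0,0,0,0,0,0,0]
}}

```text
clock: 20.83
position: [566.8, -117.6, 242.0]
ee_rot: [-0.075, 0.951, 0.021, 0.3]
contact_force: [-4.9, 2.2, 1.1]
gripper_width: 13.4
```

```bash
python3 st.py
```

```text
20.83 nose in guide [np.float64(-0.0), np.float64(0.7), np.float64(-65.8)] F gx,ym,gz [np.float64(-3.1), np.float64(2.9), np.float64(3.5)] rot [ 1.3000e-03  2.0000e-04 -1.5603e+00] T [0.56 2.15 0.55] w 13.35690599874184
```

Emit:
{"name": "play_rows", "arguments": {
  "travel": [
    [0,0,0],
    [0,0,0],
    [0,0,0],
    [0,0,0],
    [0,0,0],
    [0,0,0]
  ],
  "rotation": [
    [0,0,0],
    [0,0,0],
    [0,0,0],
    [0,0,0],
    [0,0,0],
    [0,0,0]
  ],
  "grip": [0.3,0.6,1,1,1,1]
}}

```text
clock: 21.33
position: [567.6, -118.1, 242.2]
ee_rot: [-0.075, 0.951, 0.02, 0.3]
contact_force: [0.4, 0.4, -0.1]
gripper_width: 83.7
```

Emit:
{"name": "play_rows", "arguments": {
  "travel": [
    [0,0,-0.01],
    [0,0,-0.015],
    [0,0,-0.02],
    [0,0,-0.03],
    [0,0,-0.03],
    [0,0,-0.03],
    [0,0,-0.03],
    [0,0,0],
    [0,0,0]
  ],
  "rotation": [
    [0,0,0],
    [0,0,0],
    [0,0,0],
    [0,0,0],
    [0,0,0],
    [0,0,0],
    [0,0,0],
    [0,0,0],
    [0,0,0]
  ],
  "grip": [1,1,1,1,1,1,1,1,1]
}}

```text
clock: 22.08
position: [473.3, -132.1, 380.2]
ee_rot: [-0.075, 0.95, 0.02, 0.303]
contact_force: [-0.5, -0.9, -0.0]
gripper_width: 85.6
```

```bash
python3 st.py
python3 - <<'E'
from go import *
exec(open('hd.py').read().split('if __name__')[0])
ims=[]
for n in('scene','top'):
    d=snap(n);handle(d,n);x,y=proj(d,GM).astype(int);ims.append(cv2.resize(d['image'][y-40:y+40,x-40:x+40],(400,400),interpolation=cv2.INTER_CUBIC))
    P=pts(d);h,s,v=cv2.split(cv2.cvtColor(d['image'],cv2.COLOR_BGR2HSV))
    m=((h<6)|(h>174))&(s>150)&(v>60)&(np.linalg.norm(P-GM,axis=2)<110);q=P[m]-GM
    print(n,m.sum(),[(np.percentile(q@a,[3,50,97])).round(1) for a in(gx,ym,gz)])
    if n=='scene':print([(proj(d,GM+gz*50+gx*a)-[x-40,y-40])*5 for a in(32,-32)])
cv2.imwrite('pics/fin.png',np.hstack(ims))
E
```

```text
22.08 nose in guide [np.float64(2.2), np.float64(-0.2), np.float64(101.7)] F gx,ym,gz [np.float64(-0.5), np.float64(-0.8), np.float64(0.4)] rot [-0.0055  0.0038 -1.5598] T [-0.16  1.19 -0.  ] w 85.56131801421517
scene [495.3  35.  204.4] len -55.3 36.5 res 1.72 xm 495.1
  spindle -0.006 r 120.8
  spindle -0.001 r 119.2
scene 192 [array([-25. ,  10.5,  30.4]), array([0.5, 6.7, 9. ]), array([16.8, 32.1, 47.2])]
[array([194.78579498,  90.90981449]), array([257.31171234, 109.1131987 ])]
top [495.3  35.  204.3] len -57.1 33.7 res 1.93 xm 495.1
  spindle -0.007 r 120.7
  spindle -0.001 r 119.2
top 159 [array([-29.4,   3.5,  26.9]), array([-3.7,  2.6,  6.6]), array([28.2, 48.4, 54.3])]
```

View pics/fin.png

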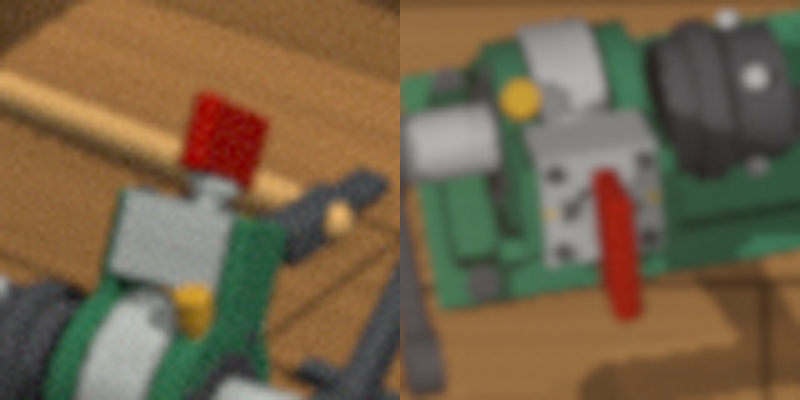

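The final crop shows the red handle turned across the slot, at (225,140) in the scene view and (618,245) in the top view. It stands about 50 mm out of the mouth, so the pin is home, and the gripper is clear. The spindle measures about -0.005 rad. Handing in.

```bash
python3 -c "
from h import *
print(workorder.job_done())"
```

```text
the job is handed in; nothing more can be done
None
```

The job is handed in. I cranked the spindle from about 1.55 rad to home, then took the smaller red pin out of the block. I pushed it down the guide until it met the seat at 66 mm (11 N), turned it clockwise by about 1.56 rad, let go and backed off. Robot time was about 22 s of the 64 allowed.

**Last checks:**
- **Spindle:** it measured between -0.007 and -0.001 rad in both views after release.
- **Pin:** the red handle stands across the slot, with its top about 50 mm above the mouth, as it should when the pin is home.
- **Gripper:** the measured force was near zero, and the tool is about 170 mm clear of the pin.
- **Other tools:** I did not measure the punch, chisel and bench tools again. The arm's path kept clear of them, and no unexpected forces showed.

**Disagreements:** the crank arc followed by the gripper put the spindle axis 4 mm higher and 1.7 mm closer to the robot than the camera estimate. Most of that is probably how the handle sat in the pads. The cameras confirmed home independently. No check failed.

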